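# Top up the tea carton dispenser and hold its tray out to serve

### The job

Top up the tea dispenser: lay the two loose tea cartons, one after the other, squarely on top of the carton in the dispenser's well, setting each down rather than dropping it, while the tray stays home. Then pull the spring-return tray out by its handle until its pointers meet the black line on the base plate, so that the bottom carton is served clear of the housing with the other two still stacked above the well. The spring would take the tray back, so finish while still holding the handle with the tray at the line; leave the egg timer, the salt shaker, the teaspoon and the cups where they are.

Things in the scene. Friction and masses are not known exactly. Their poses are not given: they have to be found in the camera images.
- dispenser: White tea carton dispenser on an aluminium base plate, fixed. Origin at worktop level below the axis of its carton column; its -x is the front (handle side, roughly towards the robot), z up. Base plate 130 mm wide (y), x = -120 to +106 mm, top at z = 7 mm. White housing 118 mm wide, x = -34 to +105 mm; behind x = +34 mm a closed cover at z = 89 mm, below the top of the well.
- well (a point): On the column's axis, 12 mm above the worktop, where the bottom carton's underside rests on the tray; axes as the dispenser. Cartons lie here with their 54 mm side along x, 89 mm side along y. The second carton's underside comes 68 mm above this point, the third one's 136 mm; both sink by up to 2 mm with the tray out, then resting on the tray's deck.
- well_mouth (a point): Middle of the well's mouth, 126 mm above the worktop. Four corner flanges guide the second carton only, from z = 86 to 126 mm, with 3 to 4 mm of play on each side and lips flared outwards up to z = 135 mm. Between the flanges 72 mm stay open in the middle of the front and of the rear for fingers.
- tray (a joint): Travel of the tray in m: 0 = home, growing as it is pulled along the dispenser's -x. The pointers meet the black line at 0.065; end stop at 0.085. A spring pulls it home with about 4 N at 0 and 9 N at the line; friction below the cartons adds some newtons.
- handle (a point): Middle of the tray's grip: a black rubber sleeve, 12 mm thick, 52 mm long, along the dispenser's y, 45 mm above the worktop, 108 mm in front of the column's axis with the tray home. Two 8 mm wire arms, 36 mm to either side, run back from it to the tray: 60 mm free between them and 65 mm behind the sleeve for a finger. Moves with the tray; axes as the dispenser.
- pointer (a point): Front edge of the tray's two pointers (small tabs at either end of its front lip), on the middle line of the tray, 12 mm above the worktop. Moves with the tray.
- mark (a point): Middle of the black line across the base plate, 98 mm in front of the column's axis. Fixed to the dispenser.
- carton_1: Tea carton, 54 x 89 x 68 mm (x, y, z as it lies), about 0.13 kg; origin under its centre, z up. It starts in the tray, below the well.
- carton_2: Loose tea carton, same size and weight, lying on the worktop with its 54 mm side along its x and 89 mm along its y, 68 mm high; origin under its centre. Either loose carton may be loaded first.
- carton_3: Another loose tea carton, the same in all.
- egg_timer: Bystander: round white kitchen timer, 65 mm across, 50 mm high; origin under its centre.
- salt: Bystander: salt shaker, 44 mm across, 90 mm high; origin under its centre.
- teaspoon: Bystander: steel teaspoon, 139 mm long, lying in front of the dispenser; origin under its middle.
- mug_1: Bystander: small cup standing upside down at the back, 58 x 84 x 49 mm; origin under its centre.
- mug_2: Bystander: another such cup, 60 x 87 x 56 mm.

How it is judged:
By the outcome, as a careful person would: the job done as asked, in the order asked, and still so for the second after the job is handed in, while the arm keeps its last pose, push and grip.
It also fails if it takes over 67 s, if anything falls off the work surface, if the arm or the gripper's body presses on something with over 40 N, if the wrist force passes 120 N, or if a joint passes its speed limit or range.

### The arm

A 6-joint arm with a two-finger parallel gripper is mounted at the origin on a cart in front of the work surface, level with it; the furniture and walls round the work are solid. World frame = base frame: x ahead of the robot, y to its left, z up, the work surface at z = 0. Lengths are in m, angles in rad, forces in N, time in s.
With the tool pointing down it reaches from about 0.425 to 0.95 m from the base axis. Payload 3.5 kg.
Tool frame: the origin (TCP) lies at the very end of the fingers, on their centre line; the grasp point (between the pads) lies 19 mm behind it (ctrl.grip_point_offset is the distance from the TCP to the grasp point, in m); z points along the fingers, y is the line along which they close (so a half turn about z gives the same grasp; the last joint's range is limited). The gripper opens to 85 mm and grips with 20 to 120 N. Pads are 22 mm wide; open, the fingers measure 114 mm over their backs; the gripper's body (76 mm by 85 mm) begins 54 mm behind the grasp point. The pads swing forward as they close: fully open they stand 13 mm farther back than shut.
Start: joints at [-1.393, 0.286, 1.577, -0, 1.279, -0.15], TCP at [0.217, -0.639, 0.231] pointing down, gripper open.
Joint ranges: [-2.77, 2.77], [-0.9, 2.22], [0.21, 2.48], [-1.53, 4.67], [0.24, 2.81], [-2.84, 2.84]. Speed limits (rad/s): [2.79, 2.79, 3.14, 3.14, 3.14, 3.14].

### API

Orientations are given as a unit quaternion [x, y, z, w].
In Python, from plant import telemetry, vision, ctrl gives the robot as it stands.
- The arm moves only by the tool arm_command, never from a script. Its argument "series" is one flat list of numbers, 7 for each row, row after row: the shift along the tool's x, y, z in cm, then the turn, a rotation vector about the tool's x, y, z in degrees, then the closure, from 0 (fully open) to 1 (shut). A call has 1 to 10 rows; each row is the pose to reach, as a shift and turn from the pose commanded when the call began, along the tool's axes at that moment; what a row does not reach only later rows make up. A row lasts 1/12 s, in which the tool goes at most 41.7 mm and 7.16 degrees, less where a joint would pass 70% of its speed; a pose out of reach is approached as far as the arm can. A call with a gripper value outside its range is refused whole. The fingers move at their own pace and stop on an object; "force" is the grip in N (left out, the last holds). Time passes only in rows, so rows that repeat a pose let the fingers close. It gives the time, the measured TCP pose, the force, the opening and the grip force at its end, in the units of the state.
- telemetry.get_state(): the state, without advancing time (a new reading comes with each control period).
- vision.read_camera(name): name is "scene" or "top" or "wrist"; returns a dict with "color" (420x560x3 uint8, blue, green, red), "K" (3x3 intrinsics, pixels), "D" ([k1, k2, p1, p2, k3] as OpenCV has them; the pictures are not rectified), "rvec" (rotation vector, rad) and "tvec" (3), from world to camera coordinates, as OpenCV has them; the wrist camera has in their place "T_tool_cam" (4x4, takes a point from camera to tool coordinates, whose origin is the TCP and whose axes are the flange's). Camera axes: x right, y down, z forward; pixel columns grow to the right and rows downward; lengths in m; the calibration is good to about 2 mm. A picture is of the moment at which its call begins: read the wrist's pose just before it. There is no depth.
- ctrl.sign_off(): hands the job in; it is judged then, once.
The state is a dict: "time": time; "qpos": joint angles; "dq": joint speeds; "joint_efforts": joint torques, N m; "eef_pos": TCP position; "tcp_rot": TCP orientation; "contact_force": force on the tool from outside, world axes, zero at the start; "wrist_torque": the same for the moment, N m; "opening": opening from 0.0 (shut) to 1.0 (fully open); "finger_force": force on a finger pad.
Only numpy, scipy, OpenCV 4.12 (cv2) and the standard library are available. Lean on these libraries where they do the work, as an engineer would, in place of code of your own. Each camera call takes 0.05 s, during which the arm holds its last target. There are 200 camera calls.

## Working session

There is one attempt and no reset: what is moved stays moved. The work goes in short steps, Python scripts to look and compute and a tool call to move; the robot and the scene stay as the last step left them, time stands still between calls to the robot, and variables do not carry over. Pictures are saved under pics/ and viewed, at most 10 in all, crops included, and the job is handed in when it is done.

Besides the shell and the picture viewer there is one more tool, called after "Call:" by a JSON object that holds its "api" and its "payload", one argument or row to a line. arm_command: Moves the arm, as the interface text tells. Its arguments: {"type":"object","properties":{"series":{"type":"array","items":{"type":"number"}},"force":{"type":"number"}},"required":["series"]}

```bash
mkdir -p pics
cat > h.py <<'E'
import numpy as np, cv2
from scipy.spatial.transform import Rotation as R
from plant import telemetry, vision, ctrl
def cam(name, f):
    s=telemetry.get_state(); c=vision.read_camera(name); cv2.imwrite('pics/'+f+'.png',c['color'])
    if name=='wrist':
        T=np.eye(4);T[:3,:3]=R.from_quat(s['tcp_rot']).as_matrix();T[:3,3]=s['eef_pos']
        M=T@np.array(c['T_tool_cam'])
    else:
        M=np.eye(4);Rm=cv2.Rodrigues(np.array(c['rvec'],float))[0];M[:3,:3]=Rm.T;M[:3,3]=-Rm.T@np.array(c['tvec'],float).ravel()
    np.savez('pics/'+f+'.npz',K=c['K'],D=c['D'],M=M); return c
def px(f,pts,z):
    d=np.load('pics/'+f+'.npz');M=d['M']
    u=cv2.undistortPoints(np.array(pts,float).reshape(-1,1,2),d['K'],d['D']).reshape(-1,2)
    r=np.c_[u,np.ones(len(u))]@M[:3,:3].T; z=np.broadcast_to(z,len(u))
    return M[:3,3]+r*((z-M[2,3])/r[:,2])[:,None]
def proj(f,P):
    d=np.load('pics/'+f+'.npz');Mi=np.linalg.inv(d['M'])
    return cv2.projectPoints(np.array(P,float).reshape(-1,1,3),cv2.Rodrigues(Mi[:3,:3])[0],Mi[:3,3],d['K'],d['D'])[0].reshape(-1,2)
E
python3 -c "
from h import *
cam('top','top0');cam('scene','sc0')
for n in('top0','sc0'):
    i=cv2.imread(f'pics/{n}.png');cv2.imwrite(f'pics/{n}b.png',cv2.resize(i,(800,600),interpolation=cv2.INTER_CUBIC))
    print(np.load(f'pics/{n}.npz')['M'][:3,3])
s=telemetry.get_state();print(s)"
```

```text
[ 0.34219198 -0.05874516  1.24746124]
[ 0.52690774 -0.53253888  0.81267388]
{'time': 0.1, 'qpos': array([-1.39298288e+00,  2.87111000e-01,  1.57805632e+00, -1.19294277e-06,
        1.27861467e+00, -1.50005698e-01]), 'dq': array([ 0.00163065, -0.00095319, -0.00165994, -0.00040451, -0.00076074,
       -0.00092716]), 'joint_efforts': array([ 1.56127528e-03, -4.07298052e+01, -2.93700296e+01, -1.00817174e-04,
        3.43009699e-03,  1.34595012e-06]), 'eef_pos': array([ 0.2172512 , -0.63844058,  0.23004896]), 'tcp_rot': array([ 9.86596255e-01,  1.63176686e-01, -1.57905646e-05, -1.09455302e-03]), 'contact_force': array([ 0.46013754,  0.34699156, -0.27600837]), 'wrist_torque': array([ 0.02166518, -0.03626762, -0.04478157]), 'finger_force': 0.0, 'opening': 1.0021496915018504}
```

View pics/top0b.png

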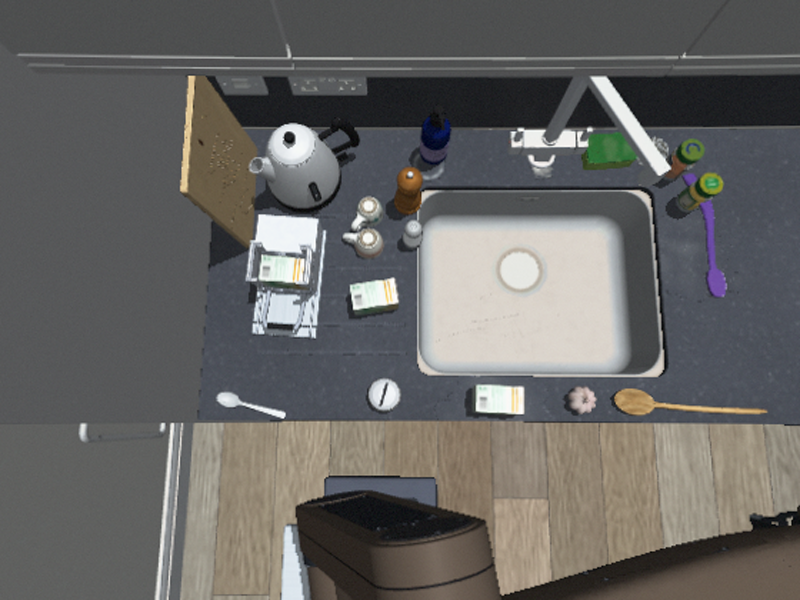

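View pics/sc0b.png

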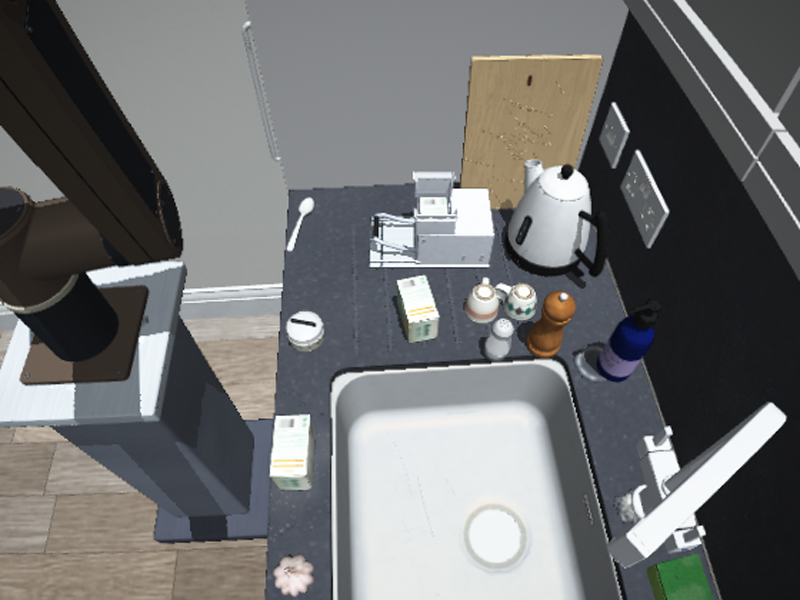

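The top view (800x600 scale) shows the dispenser at about (285,275), one loose carton at (373,297) and the other at (499,400). The timer is at (384,394), the salt at (413,235) and the spoon at (250,403).

```bash
python3 -c "
from h import *
i=cv2.imread('pics/top0.png')[145:295,170:370];i=cv2.resize(i,(800,600),interpolation=cv2.INTER_CUBIC)
cv2.imwrite('pics/top0c.png',i)
S=.7
def q(p,z): print(np.round(px('top0',np.array(p)*S,z),3).tolist())
q([[499,400],[373,297]],.068)
q([[384,394]],.05);q([[413,235]],.08);q([[285,270]],.08);q([[250,403]],0)
q([[497,422],[200,422]],0)
"
```

```text
[[0.383, -0.247, 0.068], [0.579, -0.007, 0.068]]
[[0.394, -0.03, 0.05]]
[[0.701, -0.085, 0.08]]
[[0.629, 0.164, 0.08]]
[[0.377, 0.237, 0.0]]
[[0.343, -0.252, 0.0], [0.34, 0.333, 0.0]]
```

View pics/top0c.png

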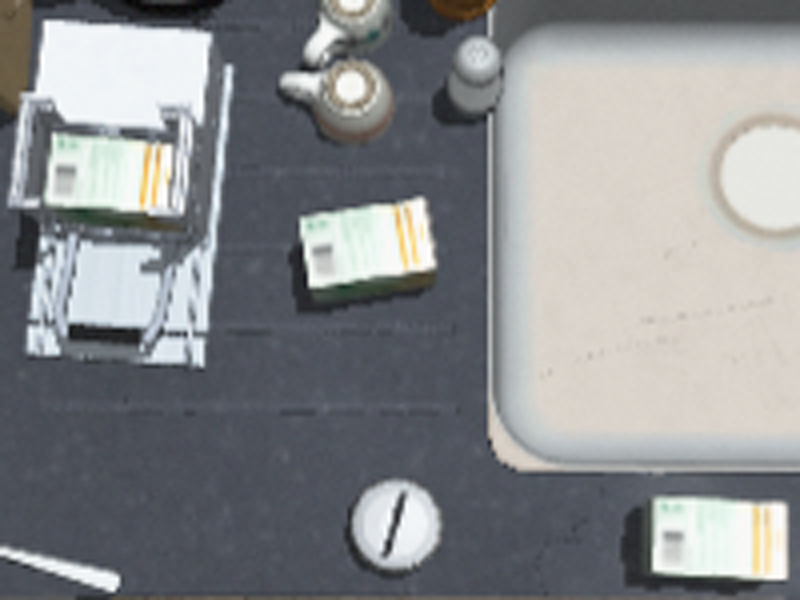

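```bash
python3 -c "
from h import *
def c(p,z): return px('top0',(np.array(p,float)+.5)/4-.5+[170,145],z)
def box(p):
    P=c(p,.068);print('ctr',P.mean(0).round(4),'sides',[round(float(np.linalg.norm(P[k]-P[(k+1)%4])),3) for k in range(4)])
    for a,b in((0,1),(3,2)): d=P[a]-P[b];print(' yaw of y axis minus 90',np.degrees(np.arctan2(-d[0],d[1])).round(1))
    for a,b in((3,0),(2,1)): d=P[b]-P[a];print(' yaw x',np.degrees(np.arctan2(d[1],d[0])).round(1))
box([[300,216],[426,199],[437,270],[312,288]])
box([[652,496],[788,502],[786,579],[650,575]])
bp=c([[28,355],[205,367],[232,66]],.007);cv=c([[45,22],[212,32]],.089);cl=c([[50,134],[172,142]],.08)
print(bp,cv)
f=bp[0]-bp[1];print(np.linalg.norm(f),np.degrees(np.arctan2(-f[0],f[1])),np.degrees(np.arctan2(*(bp[2]-bp[1])[[1,0]])))
g=cv[0]-cv[1];print(np.linalg.norm(g),np.degrees(np.arctan2(-g[0],g[1])))
th=np.arctan2(-g[0]-f[0],g[1]+f[1]);ex=np.array([np.cos(th),np.sin(th)])
print('yaw',np.degrees(th),'org from front',bp[:2].mean(0)*0+(bp[0]+bp[1])[:2]/2+.12*ex,'from cover',(cv[0]+cv[1])[:2]/2-.105*ex)
print('carton1 rear edge',cl)
"
```

```text
ctr [ 0.5862 -0.0094  0.068 ] sides [0.089, 0.051, 0.087, 0.052]
 yaw of y axis minus 90 8.1
 yaw of y axis minus 90 8.6
 yaw x 10.4
 yaw x 8.9
ctr [ 0.3855 -0.2468  0.068 ] sides [0.091, 0.051, 0.09, 0.052]
 yaw of y axis minus 90 -2.1
 yaw of y axis minus 90 -1.2
 yaw x -2.7
 yaw x -3.7
[[0.51521259 0.2379933  0.007     ]
 [0.50698962 0.11012237 0.007     ]
 [0.73349163 0.09705876 0.007     ]] [[0.73907125 0.21861162 0.089     ]
 [0.73238452 0.10144939 0.089     ]]
0.12813505102932207 -3.6794439306033033 -3.3009036882235323
0.11735289097868279 -3.266462730387243Traceback (most recent call last):
  File "<string>", line 15, in <module>
    print('yaw',np.degrees(th),'org from front',bp[:2].mean(0)*0+(bp[0]+bp[1])[:2]/2+.12*ex,'from cover',(cv[0]+cv[1])[:2]/2-.105*ex)
                                                ~~~~~~~~~~~~~~~~^~~~~~~~~~~~~~~~~~~~
ValueError: operands could not be broadcast together with shapes (3,) (2,)
```

```bash
cat >> h.py <<'E'
def go(x,y,z,psi):
    s=telemetry.get_state();T=R.from_quat(s['tcp_rot'])
    G=R.from_matrix(np.array([[np.cos(t:=np.radians(psi)),np.sin(t),0],[np.sin(t),-np.cos(t),0],[0,0,-1]]))
    print('t',round(s['time'],2),'cm',(T.inv().apply(np.array([x,y,z])-s['eef_pos'])*100).round(2),'deg',np.degrees((T.inv()*G).as_rotvec()).round(2))
E
python3 -c "
from h import *
go(.3855,-.247,.20,87.5)"
```

```text
t 0.1 cm [ 28.53 -31.64   3.08] deg [ -0.1   -0.09 -68.72]
```

Call:
{"api": "arm_command", "payload": {
  "series": [28.5,-31.6,3,0,0,-68.7,0,28.5,-31.6,3,0,0,-68.7,0,28.5,-31.6,3,0,0,-68.7,0,28.5,-31.6,3,0,0,-68.7,0,28.5,-31.6,3,0,0,-68.7,0,28.5,-31.6,3,0,0,-68.7,0,28.5,-31.6,3,0,0,-68.7,0,28.5,-31.6,3,0,0,-68.7,0,28.5,-31.6,3,0,0,-68.7,0,28.5,-31.6,3,0,0,-68.7,0],
  "force": 30
}}

```text
time: 0.93
eef_pos: [0.3816, -0.255, 0.2015]
tcp_rot: [0.721, 0.693, 0.0, -0.0]
contact_force: [1.0, -0.4, -0.4]
opening: 1.003
finger_force: 0.0
```

```bash
python3 -c "
from h import *
go(.3855,-.247,.20,87.5)"
```

```text
t 0.93 cm [0.82 0.36 0.15] deg [-0.01 -0.02  0.26]
```

Call:
{"api": "arm_command", "payload": {
  "series": [0.8,0.4,0,0,0,0,0,0.8,0.4,0,0,0,0,0,0.8,0.4,0,0,0,0,0]
}}

```text
time: 1.18
eef_pos: [0.3859, -0.2494, 0.202]
tcp_rot: [0.722, 0.692, -0.0, 0.0]
contact_force: [0.6, -0.8, 0.0]
opening: 1.001
finger_force: 0.0
```

```bash
python3 -c "
from h import *
cam('wrist','w1')
go(.3855,-.247,.20,87.5)
i=cv2.imread('pics/w1.png')
P=[[.3855+a,-.2468+b,.068] for a,b in((.027,.0445),(.027,-.0445),(-.027,-.0445),(-.027,.0445))]
print(proj('w1',P).round())
cv2.imwrite('pics/w1b.png',cv2.resize(i,(800,600),interpolation=cv2.INTER_CUBIC))"
```

```text
t 1.23 cm [ 0.32 -0.04  0.21] deg [-0.    0.04 -0.06]
[[309. 140.]
 [312. 245.]
 [249. 247.]
 [242. 143.]]
```

View pics/w1b.png

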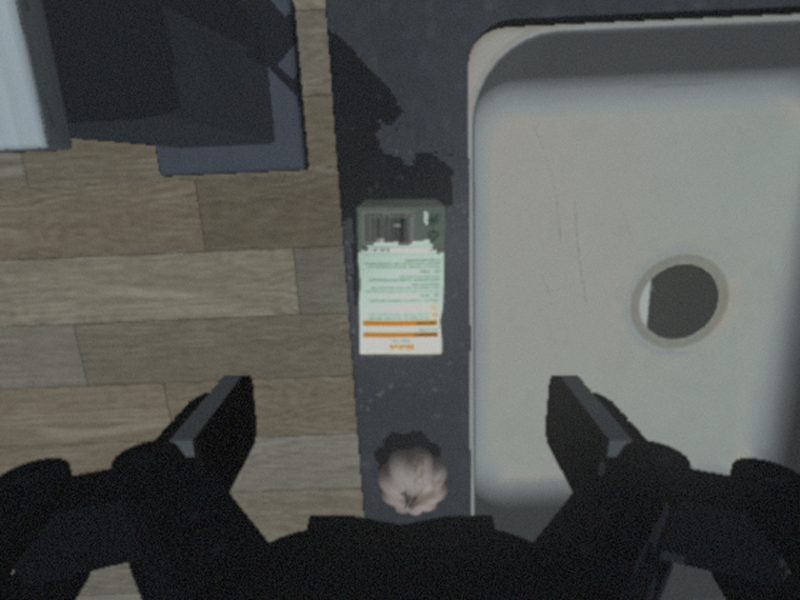

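The carton's top corners in the wrist image (800 scale) are at about (358,207), (445,206), (441,354) and (359,354).

```bash
python3 -c "
from h import *
P=px('w1',np.array([[358,207],[445,206],[441,354],[359,354]])*.7,.068);print(P.round(4),P.mean(0))
go(*P.mean(0)[:2],.029,87.5)"
```

```text
[[ 0.3654 -0.2039  0.068 ]
 [ 0.4141 -0.2055  0.068 ]
 [ 0.4099 -0.2939  0.068 ]
 [ 0.3601 -0.2917  0.068 ]] [ 0.38740122 -0.24875208  0.068     ]
t 1.23 cm [ 0.17  0.16 17.31] deg [-0.    0.04 -0.06]
```

Call:
{"api": "arm_command", "payload": {
  "series": [0.2,0.2,3,0,0,0.4,0,0.2,0.2,7,0,0,0.4,0,0.2,0.2,11,0,0,0.4,0,0.2,0.2,14,0,0,0.4,0,0.2,0.2,16,0,0,0.4,0,0.2,0.2,17.2,0,0,0.4,0,0.2,0.2,17.2,0,0,0.4,0,0.2,0.2,17.2,0,0,0.4,1,0.2,0.2,17.2,0,0,0.4,1,0.2,0.2,17.2,0,0,0.4,1]
}}

```text
time: 2.07
eef_pos: [0.3887, -0.2491, 0.0317]
tcp_rot: [0.725, 0.689, -0.0, 0.001]
contact_force: [0.9, -1.7, -0.2]
opening: 0.633
finger_force: 33.2
```

Call:
{"api": "arm_command", "payload": {
  "series": [0,0,0,0,0,0,1,0,0,0,0,0,0,1,0,0,0,0,0,0,1,0,0,0,0,0,0,1]
}}

```text
time: 2.4
eef_pos: [0.3889, -0.2488, 0.0315]
tcp_rot: [0.725, 0.689, -0.0, 0.002]
contact_force: [-0.4, -2.3, 6.7]
opening: 0.636
finger_force: 34.0
```

Call:
{"api": "arm_command", "payload": {
  "series": [0,0,-2,0,0,0,1,0,0,-5,0,0,0,1,0,0,-9,0,0,0,1,0,0,-13,0,0,0,1,0,0,-17,0,0,0,1,0,0,-20,0,0,0,1,0,0,-21,0,0,0,1,0,0,-21,0,0,0,1]
}}

```text
time: 3.07
eef_pos: [0.3891, -0.2482, 0.2429]
tcp_rot: [0.725, 0.689, 0.0, 0.003]
contact_force: [0.3, -0.9, -2.5]
opening: 0.637
finger_force: 33.4
```

```bash
python3 -c "
from h import *
print(telemetry.get_state()['eef_pos'])
go(.631,.1665,.24,86.6)"
```

```text
[ 0.38906063 -0.24818244  0.24294423]
t 3.07 cm [42.64 22.06  0.24] deg [0.27 0.22 0.5 ]
```

Call:
{"api": "arm_command", "payload": {
  "series": [1.5,0.8,0,0,0,0,1,4,2,0,0,0,0,1,7,3.6,0,0,0,0,1,10,5.2,0,0,0,0,1,13.5,7,0,0,0,0,1,17,8.8,0,0,0,0,1,20.5,10.6,0,0,0,0,1,24,12.4,0,0,0,0,1,27,14,0,0,0,0,1,30,15.5,0,0,0,0,1]
}}

```text
time: 3.9
eef_pos: [0.5569, 0.0466, 0.2356]
tcp_rot: [0.725, 0.689, -0.002, -0.003]
contact_force: [0.6, -1.5, -0.4]
opening: 0.634
finger_force: 33.4
```

Call:
{"api": "arm_command", "payload": {
  "series": [3,1.5,0,0,0,0,1,6,3,0,0,0,0,1,8.5,4.3,0,0,0,0,1,10.5,5.3,0,0,0,0,1,12,6.1,0,0,0,0,1,12.6,6.5,0,0,0,0,1,12.6,6.5,0,0,0,0,1,12.6,6.5,0,0,0,0,1,12.6,6.5,0,0,0,0,1]
}}

```text
time: 4.65
eef_pos: [0.6285, 0.1658, 0.2386]
tcp_rot: [0.725, 0.689, -0.001, -0.001]
contact_force: [0.5, -0.8, -0.3]
opening: 0.633
finger_force: 33.4
```

```bash
python3 -c "
from h import *
cam('wrist','w2');cam('scene','sc2');cam('top','top2')
go(.631,.1665,.24,86.6)
a=cv2.imread('pics/w2.png');b=cv2.imread('pics/sc2.png')
cv2.imwrite('pics/w2b.png',cv2.resize(a,(800,600),interpolation=cv2.INTER_CUBIC))"
```

```text
t 4.8 cm [0.08 0.19 0.  ] deg [-0.01  0.01  0.41]
```

View pics/w2b.png

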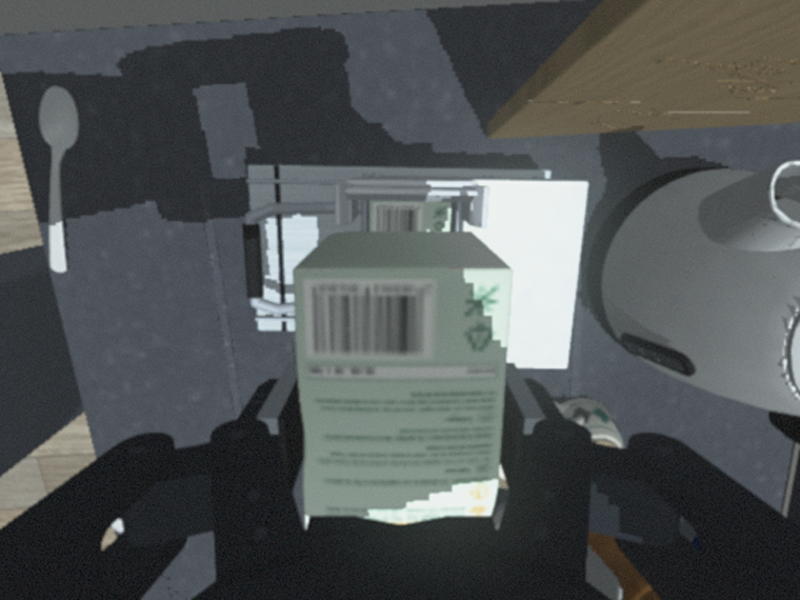

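```bash
python3 -c "
from h import *
cv=px('w2',np.array([[588,182],[571,370]])*.7,.089);bp=px('w2',np.array([[247,165],[258,331]])*.7,.007)
for P,x in((cv,.105),(bp,-.12)):
    g=P[0]-P[1];th=np.arctan2(-g[0],g[1]);ex=np.array([np.cos(th),np.sin(th)]);print(P.round(4),np.linalg.norm(g),np.degrees(th),P[:,:2].mean(0)-x*ex)
m=cv[:,:2].mean(0)-bp[:,:2].mean(0);print(np.linalg.norm(m),np.degrees(np.arctan2(m[1],m[0])))
a=px('w2',np.array([[345,182],[480,182]])*.7,.13);print(a)
"
```

```text
[[0.7418 0.2177 0.089 ]
 [0.7367 0.0993 0.089 ]] 0.11848663136178175 -2.4869878082727452 [0.63437554 0.16305635]
[[0.5193 0.2391 0.007 ]
 [0.5106 0.1095 0.007 ]] 0.12991165267909247 -3.8543834203971823 [0.63470819 0.16626212]
0.2248548373510825 -4.036632706640389
[[0.60486912 0.2261205  0.13      ]
 [0.67251475 0.22256334 0.13      ]]
```

```bash
python3 -c "
from h import *
p=px('w2',np.array([[297,268],[510,268],[323,236],[479,234]])*.7,[.275,.275,.207,.207])
s=telemetry.get_state();print(R.from_quat(s['tcp_rot']).inv().apply(p-s['eef_pos']).round(4))
go(.635,.1655,.165,86.5)"
```

```text
[[ 0.0448 -0.0223 -0.035 ]
 [ 0.0448  0.0251 -0.035 ]
 [ 0.0425 -0.0271  0.033 ]
 [ 0.0432  0.0287  0.033 ]]
t 4.8 cm [0.  0.6 7.5] deg [-0.01  0.01  0.51]
```

Call:
{"api": "arm_command", "payload": {
  "series": [0,0.5,1.5,0,0,0.5,1,0,0.5,4,0,0,0.5,1,0,0.5,6,0,0,0.5,1,0,0.5,7,0,0,0.5,1,0,0.5,7.5,0,0,0.5,1,0,0.5,8,0,0,0.5,1,0,0.5,8.5,0,0,0.5,1,0,0.5,8.5,0,0,0.5,1,0,0.5,8.5,0,0,0.5,1]
}}

```text
time: 5.55
eef_pos: [0.6348, 0.1666, 0.1558]
tcp_rot: [0.728, 0.686, 0.001, 0.0]
contact_force: [-0.5, 0.1, -1.8]
opening: 0.629
finger_force: 33.4
```

```bash
python3 -c "
from h import *
c=cam('scene','sc3');i=c['color'][90:240,230:380]
j=cam('wrist','w3')['color']
cv2.imwrite('pics/sc3b.png',np.hstack([cv2.resize(i,(400,400),interpolation=cv2.INTER_CUBIC),cv2.resize(j,(400,400))]))
go(.634,.1655,.1115,86.5)"
```

```text
t 5.65 cm [-0.12 -0.1   4.47] deg [ 0.11 -0.02  0.08]
```

View pics/sc3b.png

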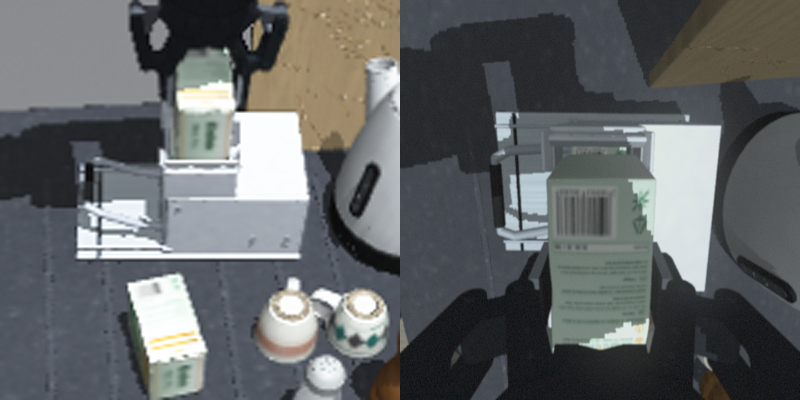

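The carton is centred between the flanges, its underside already below the flared lips, with no contact force. I'll keep lowering.

Call:
{"api": "arm_command", "payload": {
  "series": [-0.1,-0.1,0.5,0,0,0,1,-0.1,-0.1,1,0,0,0,1,-0.1,-0.1,1.5,0,0,0,1,-0.1,-0.1,2,0,0,0,1,-0.1,-0.1,2.5,0,0,0,1,-0.1,-0.1,3,0,0,0,1,-0.1,-0.1,3.3,0,0,0,1,-0.1,-0.1,3.6,0,0,0,1,-0.1,-0.1,3.8,0,0,0,1,-0.1,-0.1,3.8,0,0,0,1]
}}

```text
time: 6.48
eef_pos: [0.6331, 0.1655, 0.1164]
tcp_rot: [0.728, 0.686, -0.0, -0.0]
contact_force: [0.3, 0.3, -1.8]
opening: 0.631
finger_force: 33.4
```

Call:
{"api": "arm_command", "payload": {
  "series": [0,0,0.1,0,0,0,1,0,0,0.2,0,0,0,1,0,0,0.3,0,0,0,1,0,0,0.4,0,0,0,1,0,0,0.4,0,0,0,1,0,0,0.4,0,0,0,1]
}}

```text
time: 6.98
eef_pos: [0.6333, 0.1656, 0.113]
tcp_rot: [0.728, 0.686, -0.0, -0.0]
contact_force: [-1.4, -0.1, -1.8]
opening: 0.633
finger_force: 33.4
```

Call:
{"api": "arm_command", "payload": {
  "series": [0,0,0.1,0,0,0,1,0,0,0.2,0,0,0,1,0,0,0.2,0,0,0,1,0,0,0.2,0,0,0,1]
}}

```text
time: 7.32
eef_pos: [0.6336, 0.1656, 0.112]
tcp_rot: [0.728, 0.686, 0.0, 0.0]
contact_force: [-1.7, 0.5, 3.7]
opening: 0.633
finger_force: 33.7
```

Call:
{"api": "arm_command", "payload": {
  "series": [0,0,0,0,0,0,0.3,0,0,0,0,0,0,0.2,0,0,0,0,0,0,0,0,0,0,0,0,0,0,0,0,-1,0,0,0,0,0,0,-4,0,0,0,0,0,0,-8,0,0,0,0,0,0,-11,0,0,0,0,0,0,-12,0,0,0,0,0,0,-12,0,0,0,0]
}}

```text
time: 8.15
eef_pos: [0.6356, 0.1659, 0.2368]
tcp_rot: [0.728, 0.686, 0.004, 0.003]
contact_force: [0.3, 0.3, -0.2]
opening: 0.998
finger_force: 0.0
```

```bash
python3 -c "
from h import *
go(.589,-.010,.20,99)
j=cam('wrist','w4')['color'];i=cam('scene','sc4')['color'][90:240,230:380]
cv2.imwrite('pics/w4b.png',np.hstack([cv2.resize(i,(400,400),interpolation=cv2.INTER_CUBIC),cv2.resize(j,(400,400))]))
"
```

```text
t 8.15 cm [-17.84  -3.64   3.62] deg [  0.54  -0.03 -12.41]
```

Call:
{"api": "arm_command", "payload": {
  "series": [-2,-0.4,0,0,0,-2,0,-5,-1.1,0,0,0,-5,0,-9,-1.9,1,0,0,-9,0,-12,-2.6,2,0,0,-12,0,-15,-3.2,3,0.3,0,-12.4,0,-17.8,-3.6,3.6,0.3,0,-12.4,0,-17.8,-3.6,3.6,0.3,0,-12.4,0,-17.8,-3.6,3.6,0.3,0,-12.4,0,-17.8,-3.6,3.6,0.3,0,-12.4,0]
}}

```text
time: 9.0
eef_pos: [0.586, -0.0095, 0.1932]
tcp_rot: [0.65, 0.76, -0.002, -0.003]
contact_force: [-0.3, -0.2, -0.4]
opening: 0.999
finger_force: 0.0
```

```bash
python3 -c "
from h import *
go(.589,-.010,.029,99)
j=cam('wrist','w5')['color'];i=cv2.imread('pics/w4.png')
P=[[.027,.0445],[.027,-.0445],[-.027,-.0445],[-.027,.0445]]
t=np.radians(9);Q=np.array([[.589+np.cos(t)*a-np.sin(t)*b,-.010+np.sin(t)*a+np.cos(t)*b,.068] for a,b in P])
print(proj('w5',Q)/.7)
cv2.imwrite('pics/w5b.png',np.hstack([cv2.resize(j[40:240,170:370],(400,400),interpolation=cv2.INTER_CUBIC),cv2.resize(i[40:240,170:370],(400,400),interpolation=cv2.INTER_CUBIC)]))
"
```

```text
t 9.0 cm [-0.13  0.42 16.42] deg [-0.46 -0.12 -0.05]
[[455.05413471 210.30725486]
 [450.86033694 362.92356906]
 [359.53902057 362.8149405 ]
 [355.65199907 210.41687575]]
```

View pics/w5b.png

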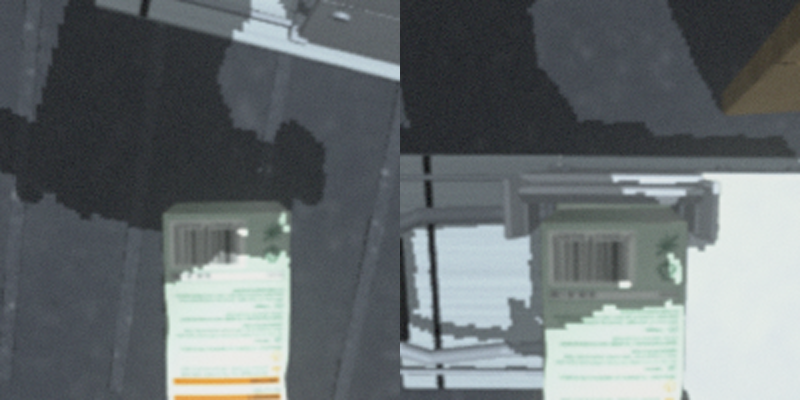

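```bash
python3 -c "
from h import *
p=px('w4',[[242.5,150],[312.5,150.5]],.148);d=p[0]-p[1];th=np.arctan2(d[1],d[0])
print(p,p.mean(0),np.linalg.norm(d))
print(p.mean(0)[:2]-.0445*np.array([np.sin(np.radians(3.5)),np.cos(np.radians(3.5))]))
print(px('w5',[[251.5,146],[315,145]],.068))
"
```

```text
[[0.61509274 0.21225756 0.148     ]
 [0.6620329  0.20903863 0.148     ]] [0.63856282 0.2106481  0.148     ] 0.047050401644457625
[0.63584616 0.1662311 ]
[[0.55719253 0.03101611 0.068     ]
 [0.60569098 0.03941498 0.068     ]]
```

Call:
{"api": "arm_command", "payload": {
  "series": [0,0.3,3,-0.5,0,0,0,0,0.3,6,-0.5,0,0,0,0,0.3,10,-0.5,0,0,0,0,0.3,13,-0.5,0,0,0,0,0.3,15.3,-0.5,0,0,0,0,0.3,16.4,-0.5,0,0,0,0,0.3,16.4,-0.5,0,0,0,0,0.3,16.4,-0.5,0,0,0,0,0.3,16.4,-0.5,0,0,0]
}}

```text
time: 9.8
eef_pos: [0.5907, -0.0094, 0.0331]
tcp_rot: [0.649, 0.761, 0.002, 0.003]
contact_force: [0.4, 0.6, -0.0]
opening: 0.998
finger_force: 0.0
```

```bash
python3 -c "
from h import *
go(.5886,-.009,.0315,99)"
```

```text
t 9.8 cm [ 0.07 -0.2   0.16] deg [0.41 0.04 0.03]
```

Call:
{"api": "arm_command", "payload": {
  "series": [0.1,-0.1,0.1,0.2,0,0,0,0.1,-0.1,0.1,0.2,0,0,0,0.1,-0.1,0.1,0.2,0,0,1,0.1,-0.1,0.1,0.2,0,0,1,0.1,-0.1,0.1,0.2,0,0,1,0.1,-0.1,0.1,0.2,0,0,1,0.1,-0.1,0.1,0.2,0,0,1,0.1,-0.1,0.1,0.2,0,0,1,0.1,-0.1,0.1,0.2,0,0,1]
}}

```text
time: 10.55
eef_pos: [0.5882, -0.0089, 0.0307]
tcp_rot: [0.65, 0.76, 0.0, 0.0]
contact_force: [0.3, 0.1, 4.2]
opening: 0.637
finger_force: 33.6
```

```bash
python3 -c "
from h import *
go(.5886,-.009,.0315,99)"
```

```text
t 10.55 cm [-0.02  0.04 -0.08] deg [ 0.05 -0.01 -0.02]
```

Call:
{"api": "arm_command", "payload": {
  "series": [0,0,-2,0,0,0,1,0,0,-5,0,0,0,1,0,0,-9,0,0,0,1,0,0,-13,0,0,0,1,0,0,-17,0,0,0,1,0,0,-20,0,0,0,1,0,0,-22,0,0,0,1,0,0,-22,0,0,0,1,0,0,-22,0,0,0,1]
}}

```text
time: 11.3
eef_pos: [0.5877, -0.0088, 0.2498]
tcp_rot: [0.65, 0.76, 0.0, 0.0]
contact_force: [-0.3, -0.0, -1.9]
opening: 0.629
finger_force: 33.1
```

```bash
python3 -c "
from h import *
go(.634,.166,.25,86.5)"
```

```text
t 11.3 cm [ 1.655e+01  7.300e+00 -1.000e-02] deg [ 0.04 -0.02 12.48]
```

Call:
{"api": "arm_command", "payload": {
  "series": [1,0.5,0,0,0,2,1,3,1.4,0,0,0,4,1,6,2.6,0,0,0,6,1,9,4,0,0,0,8,1,12,5.3,0,0,0,10,1,14.5,6.4,0,0,0,11.5,1,16,7,0,0,0,12.5,1,16.5,7.3,0,0,0,12.5,1,16.5,7.3,0,0,0,12.5,1,16.5,7.3,0,0,0,12.5,1]
}}

```text
time: 12.13
eef_pos: [0.6331, 0.1649, 0.2474]
tcp_rot: [0.728, 0.685, -0.002, -0.001]
contact_force: [0.2, -0.8, -1.6]
opening: 0.633
finger_force: 33.2
```

Call:
{"api": "arm_command", "payload": {
  "series": [0,0,0,0,0,0,1,0,0,0,0,0,0,1]
}}

```text
time: 12.3
eef_pos: [0.6339, 0.1642, 0.2495]
tcp_rot: [0.729, 0.685, -0.0, -0.0]
contact_force: [0.8, -0.2, -2.8]
opening: 0.636
finger_force: 33.2
```

```bash
python3 -c "
from h import *
go(.634,.166,.25,86.5)
s=telemetry.get_state()
j=cam('wrist','w6')['color'];i=cam('scene','sc6')['color'][60:240,230:410]
cv2.imwrite('pics/w6b.png',np.hstack([cv2.resize(i,(400,400),interpolation=cv2.INTER_CUBIC),cv2.resize(j[100:300,170:370],(400,400),interpolation=cv2.INTER_CUBIC)]))
T=R.from_quat(s['tcp_rot'])
for z0,nm in((-.0373,'top'),(.0307,'bot')):
  print(nm,(proj('w6',[T.apply([a,b,z0])+s['eef_pos'] for a,b in((.0445,-.027),(.0445,.027))])-[170,100])*2)
"
```

```text
t 12.3 cm [ 0.18  0.   -0.05] deg [-0.06 -0.01 -0.1 ]
top [[ 42.02530114 178.57557367]
 [384.07646952 178.21160095]]
bot [[109.30763878 123.42590442]
 [321.91766267 123.21024417]]
```

View pics/w6b.png

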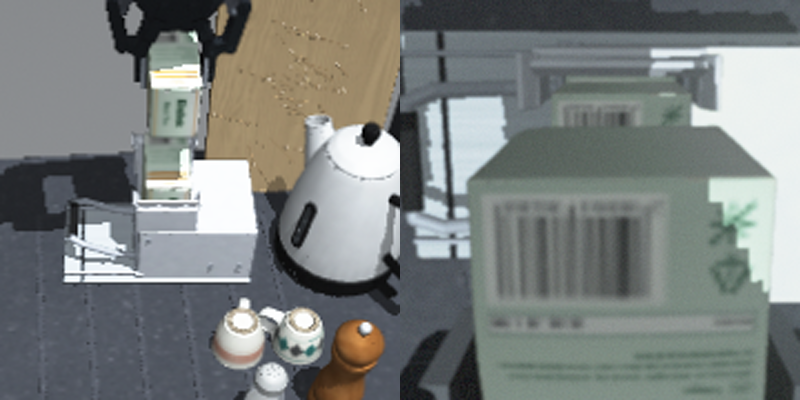

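```bash
python3 -c "
from h import *
f=lambda l:np.array(l)/2+[170,100]
p=px('w6',f([[155,96],[290,97]]),.148);print(p,p.mean(0)[:2]-.0445*np.array([.061,.998]))
p=px('w6',f([[68,180],[376,178]]),.287);print(p,p.mean(0)[:2]-.0445*np.array([.061,.998]))
p=px('w6',f([[106,128],[330,127]]),.219);print(p,p.mean(0)[:2]-.0445*np.array([.061,.998]))
"
```

```text
[[0.61475668 0.21061767 0.148     ]
 [0.66242061 0.20722586 0.148     ]] [0.63587414 0.16451076]
[[0.61383816 0.20982512 0.287     ]
 [0.66231539 0.20705452 0.287     ]] [0.63536227 0.16402882]
[[0.60873056 0.20921411 0.219     ]
 [0.66556165 0.20584209 0.219     ]] [0.6344316 0.1631171]
```

Call:
{"api": "arm_command", "payload": {
  "series": [0.1,0.1,1,0,0,0,1,0.1,0.1,2.5,0,0,0,1,0.1,0.1,4,0,0,0,1,0.1,0.1,5,0,0,0,1,0.1,0.1,5.7,0,0,0,1,0.1,0.1,6.2,0,0,0,1,0.1,0.1,6.5,0,0,0,1,0.1,0.1,6.6,0,0,0,1,0.1,0.1,6.6,0,0,0,1,0.1,0.1,6.6,0,0,0,1]
}}

```text
time: 13.23
eef_pos: [0.6356, 0.1666, 0.185]
tcp_rot: [0.728, 0.685, 0.001, 0.0]
contact_force: [-1.0, -0.6, -0.5]
opening: 0.632
finger_force: 33.2
```

```bash
python3 -c "
from h import *
go(.6348,.1655,.1787,86.5)"
```

```text
t 13.23 cm [-0.11 -0.07  0.63] deg [ 0.08 -0.05 -0.02]
```

Call:
{"api": "arm_command", "payload": {
  "series": [0,0,0.2,0,0,0,1,0,0,0.3,0,0,0,1,0,0,0.4,0,0,0,1,0,0,0.5,0,0,0,1,0,0,0.5,0,0,0,1,0,0,0.5,0,0,0,1]
}}

```text
time: 13.73
eef_pos: [0.6353, 0.1666, 0.1795]
tcp_rot: [0.728, 0.685, 0.0, -0.0]
contact_force: [0.1, -0.5, 0.9]
opening: 0.629
finger_force: 33.2
```

Call:
{"api": "arm_command", "payload": {
  "series": [-0.1,0,0.05,0,0,0,1,-0.1,0,0.1,0,0,0,1,-0.1,0,0.1,0,0,0,1,-0.1,0,0.1,0,0,0,1]
}}

```text
time: 14.07
eef_pos: [0.6354, 0.1659, 0.1794]
tcp_rot: [0.729, 0.685, 0.001, -0.0]
contact_force: [-1.2, 0.7, 6.2]
opening: 0.631
finger_force: 33.7
```

Seated (6 N). Release slowly and rise.

Call:
{"api": "arm_command", "payload": {
  "series": [0,0,0,0,0,0,0.32,0,0,0,0,0,0,0.28,0,0,0,0,0,0,0.2,0,0,0,0,0,0,0,0,0,0,0,0,0,0,0,0,-1,0,0,0,0,0,0,-3,0,0,0,0,0,0,-6,0,0,0,0,0,0,-9,0,0,0,0,0,0,-10,0,0,0,0]
}}

```text
time: 14.9
eef_pos: [0.6371, 0.1657, 0.2849]
tcp_rot: [0.728, 0.685, 0.004, 0.003]
contact_force: [1.4, -0.7, 1.5]
opening: 0.999
finger_force: 0.0
```

```bash
python3 -c "
from h import *
e=np.array([.998,-.061]);h=np.array([.6345,.166])-.108*e;print(h)
go(*h,.28,86.5)
s=telemetry.get_state()
j=cam('wrist','w7')['color'];i=cam('scene','sc7')['color'][60:240,230:410]
cv2.imwrite('pics/w7b.png',np.hstack([cv2.resize(i,(400,400),interpolation=cv2.INTER_CUBIC),cv2.resize(j[60:340,110:390],(400,400),interpolation=cv2.INTER_CUBIC)]))
"
```

```text
[0.526716 0.172588]
t 14.9 cm [ 1.000e-02 -1.107e+01  3.900e-01] deg [ 0.53 -0.11 -0.01]
```

View pics/w7b.png

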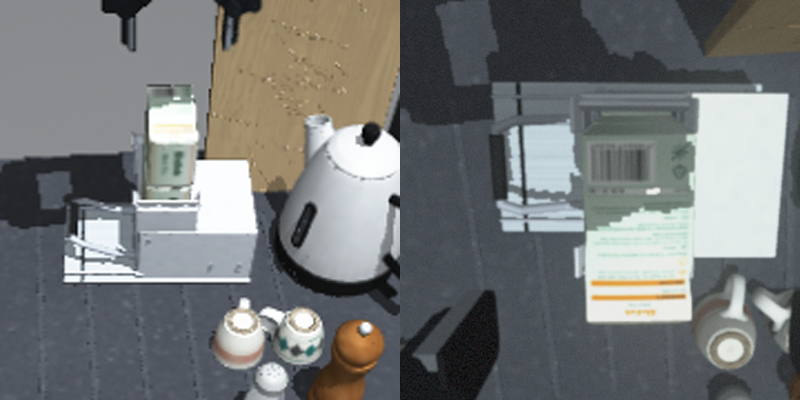

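```bash
python3 -c "
from h import *
f=lambda l:np.array(l)/(400/280)+[110,60]
print(px('w7',f([[100,132],[100,198],[100,165]]),.048))
print(px('w7',f([[185,120],[295,120],[292,322],[186,322]]),.216).mean(0),px('w7',f([[185,120],[295,120],[292,322],[186,322]]),.216))"
```

```text
[[0.53237329 0.20125459 0.048     ]
 [0.52511589 0.14937721 0.048     ]
 [0.52881177 0.1757787  0.048     ]]
[0.63752268 0.16849613 0.216     ] [[0.61730073 0.21757246 0.216     ]
 [0.66431497 0.21460748 0.216     ]
 [0.65961089 0.11918602 0.216     ]
 [0.60886411 0.12261854 0.216     ]]
```

Call:
{"api": "arm_command", "payload": {
  "series": [0,-1,0,0.3,0,0,0.5,0,-3,0,0.3,0,0,0.5,0,-6,0,0.3,0,0,0.5,0,-9,0,0.3,0,0,0.5,0,-10.6,0,0.3,0,0,0.5,0,-11,0,0.3,0,0,0.5,0,-11,0,0.3,0,0,0.5,0,-11,0,0.3,0,0,0.5]
}}

```text
time: 15.67
eef_pos: [0.5249, 0.1721, 0.2767]
tcp_rot: [0.728, 0.685, -0.002, -0.003]
contact_force: [0.0, 0.4, 1.0]
opening: 0.501
finger_force: 0.0
```

```bash
python3 -c "
from h import *
print(telemetry.get_state()['eef_pos'],telemetry.get_state()['opening']);go(.5265,.1725,.1,86.5)"
```

```text
[0.52493708 0.17212916 0.27673146] 0.5007509131074755
t 15.67 cm [ 0.04  0.28 17.67] deg [-0.41 -0.01 -0.02]
```

Call:
{"api": "arm_command", "payload": {
  "series": [0,0.2,3,-0.3,0,0,0.5,0,0.2,7,-0.3,0,0,0.5,0,0.2,11,-0.3,0,0,0.5,0,0.2,15,-0.3,0,0,0.5,0,0.2,18,-0.3,0,0,0.5,0,0.2,20,-0.3,0,0,0.5,0,0.2,21,-0.3,0,0,0.5,0,0.2,21,-0.3,0,0,0.5]
}}

```text
time: 16.33
eef_pos: [0.5246, 0.1717, 0.0646]
tcp_rot: [0.729, 0.685, -0.002, -0.002]
contact_force: [0.6, 0.3, -0.1]
opening: 0.499
finger_force: 0.0
```

```bash
python3 -c "
from h import *
go(.527,.1725,.026,86.5)
j=cam('wrist','w8')['color']
cv2.imwrite('pics/w8b.png',j)"
```

```text
t 16.33 cm [0.1  0.26 3.86] deg [-0.37  0.04 -0.05]
```

View pics/w8b.png

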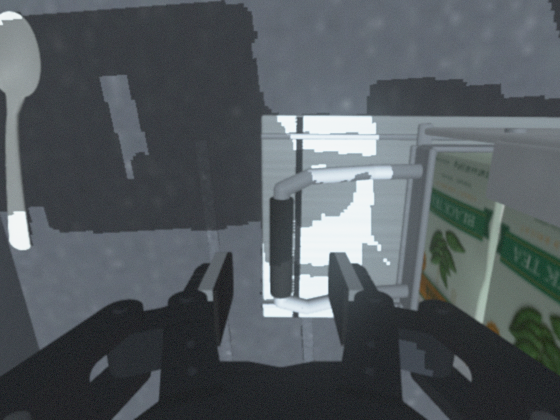

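```bash
python3 -c "
from h import *
p=px('w8',[[282,197],[281,298]],.046);print(p,p.mean(0));go(*p.mean(0)[:2],.026,86.5)"
```

```text
[[0.52832737 0.20042947 0.046     ]
 [0.52443153 0.14577172 0.046     ]] [0.52637945 0.1731006  0.046     ]
t 16.38 cm [0.11 0.03 4.09] deg [-0.15 -0.   -0.04]
```

The handle (image 282,247) is centred between the fingers and 1 mm off along y. Go down and grip it.

Call:
{"api": "arm_command", "payload": {
  "series": [0.1,0.1,1.5,0,0,0,0.5,0.1,0.1,3,0,0,0,0.5,0.1,0.1,4,0,0,0,0.5,0.1,0.1,4,0,0,0,0.5,0.1,0.1,4,0,0,0,0.7,0.1,0.1,4,0,0,0,1,0.1,0.1,4,0,0,0,1,0.1,0.1,4,0,0,0,1,0.1,0.1,4,0,0,0,1,0.1,0.1,4,0,0,0,1],
  "force": 60
}}

```text
time: 17.22
eef_pos: [0.5249, 0.1736, 0.0293]
tcp_rot: [0.729, 0.685, -0.002, -0.003]
contact_force: [-8.7, 0.4, 6.9]
opening: 0.113
finger_force: 58.6
```

```bash
python3 -c "
from h import *
s=telemetry.get_state();p=s['eef_pos'];print(s['opening'],s['finger_force'],s['contact_force']);go(p[0]-.065*.998,p[1]+.065*.061,p[2],86.5)"
```

```text
0.11347956295720682 58.575013875961304 [-8.74289689  0.40292932  6.93230887]
t 17.22 cm [-0.   -6.5   0.04] deg [-0.39 -0.   -0.03]
```

Call:
{"api": "arm_command", "payload": {
  "series": [0,-0.3,0,0,0,0,1,0,-0.9,0,0,0,0,1,0,-1.6,0,0,0,0,1,0,-2.4,0,0,0,0,1,0,-3.2,0,0,0,0,1,0,-4,0,0,0,0,1,0,-4.8,0,0,0,0,1,0,-5.5,0,0,0,0,1,0,-6,0,0,0,0,1,0,-6.3,0,0,0,0,1]
}}

```text
time: 18.05
eef_pos: [0.4682, 0.1775, 0.0294]
tcp_rot: [0.729, 0.685, 0.005, 0.003]
contact_force: [10.7, 1.5, -10.4]
opening: 0.116
finger_force: 58.7
```

Call:
{"api": "arm_command", "payload": {
  "series": [0,0,0,0,0,0,1,0,0,0,0,0,0,1]
}}

```text
time: 18.22
eef_pos: [0.4679, 0.1775, 0.0294]
tcp_rot: [0.729, 0.685, 0.005, 0.003]
contact_force: [8.2, 1.0, -7.4]
opening: 0.117
finger_force: 58.9
```

```bash
python3 -c "
from h import *
s=telemetry.get_state();p=s['eef_pos'];print(p,s['opening'],s['contact_force']);print('travel',np.hypot(*(p[:2]-[.5249,.1736])))
j=cam('wrist','w9')['color'];i=cam('scene','sc9')['color'][60:240,230:410]
cv2.imwrite('pics/w9b.png',np.hstack([cv2.resize(i,(400,400),interpolation=cv2.INTER_CUBIC),cv2.resize(j[60:260,200:400],(400,400),interpolation=cv2.INTER_CUBIC)]))"
```

```text
[0.46785641 0.17749205 0.02940386] 0.1168238841825549 [ 8.19059462  1.03039861 -7.36572711]
travel 0.05717621636014591
```

View pics/w9b.png

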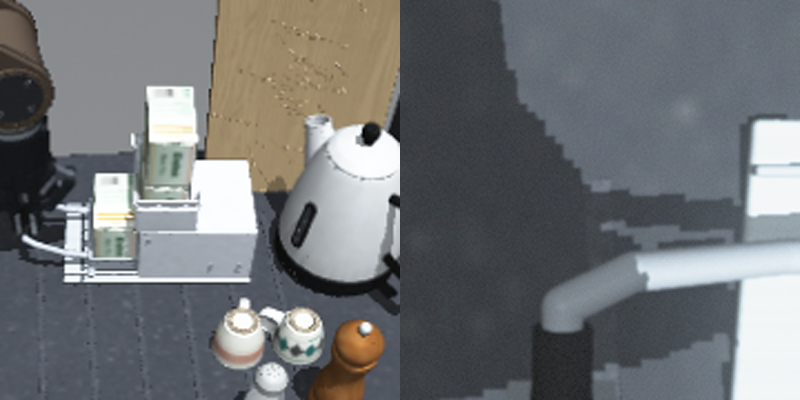

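Call:
{"api": "arm_command", "payload": {
  "series": [0,-0.2,0,-0.4,0,0,1,0,-0.5,0,-0.4,0,0,1,0,-0.7,0,-0.4,0,0,1,0,-0.8,0,-0.4,0,0,1,0,-0.8,0,-0.4,0,0,1,0,-0.8,0,-0.4,0,0,1]
}}

```text
time: 18.82
eef_pos: [0.4607, 0.178, 0.0294]
tcp_rot: [0.729, 0.685, 0.008, 0.006]
contact_force: [9.5, 1.7, -8.6]
opening: 0.116
finger_force: 58.9
```

```bash
python3 -c "
from h import *
s=telemetry.get_state();p=s['eef_pos'];T=R.from_quat(s['tcp_rot']);print(p,s['opening'],s['contact_force'])
g=T.apply([0,0,-.019])+p; g0=R.from_quat([.729,.685,-.002,-.003]).apply([0,0,-.019])+[.5249,.1736,.0293]
print('travel',(g-g0)@[-.998,.061,0])
i=cam('scene','sc10')['color'];cam('top','top10');w=cam('wrist','w10')['color']
ex=np.array([.998,-.061,0]);ey=np.array([.061,.998,0]);o=np.array([.6345,.166,0])
for b in(-.045,-.055,.055): print(b,'mark',proj('sc10',[o-.098*ex+b*ey+[0,0,.007]]),'w',proj('w10',[o-.098*ex+b*ey+[0,0,.007]]))
u,v=proj('sc10',[o-.098*ex-.045*ey+[0,0,.01]])[0].astype(int);print(u,v)
a=cv2.resize(i[v-25:v+25,u-20:u+46],(792,600),interpolation=cv2.INTER_CUBIC)
cv2.imwrite('pics/e.png',a)"
```

```text
[0.46065283 0.17797206 0.0294446 ] 0.11641128681195971 [ 9.46858649  1.74353753 -8.63248569]
travel 0.06488072134327783
-0.045 mark [[267.08437073 180.97296289]] w [[413.81952233 325.77731989]]
-0.055 mark [[267.04194377 183.85255411]] w [[412.02515777 341.20103365]]
0.055 mark [[267.49523556 153.89496218]] w [[434.7212638  144.26038091]]
267 180
```

View pics/e.png

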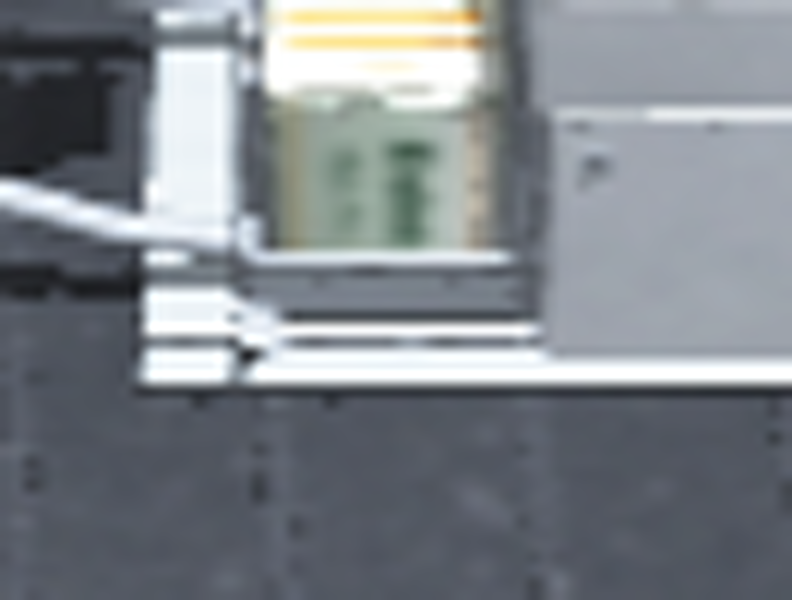

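Both upper cartons are still stacked and the pointer is at the line to within about 3 mm. I've now viewed more than the 10 pictures allowed, so I'll check the rest numerically.

```bash
python3 -c "
from h import *
ex=np.array([.998,-.061,0]);ey=np.array([.061,.998,0]);o=np.array([.6345,.166,0])
a=np.arange(-.112,-.0799,.001)
for n in ('w8','w10'):
  g=cv2.cvtColor(cv2.imread(f'pics/{n}.png'),cv2.COLOR_BGR2GRAY).astype(np.float32)
  print(n,(a*1000).round().astype(int).tolist())
  for b in np.arange(.040,.0651,.0025):
    p=proj(n,[o+t*ex+b*ey+[0,0,.008] for t in a]).astype(np.float32)
    print(round(b*1000,1),p[0].round(),cv2.remap(g,p[None,:,0],p[None,:,1],1)[0].astype(int).tolist())
"
```

```text
w8 [-112, -111, -110, -109, -108, -107, -106, -105, -104, -103, -102, -101, -100, -99, -98, -97, -96, -95, -94, -93, -92, -91, -90, -89, -88, -87, -86, -85, -84, -83, -82, -81, -80]
40.0 [275. 162.] [148, 150, 149, 150, 150, 152, 152, 151, 156, 150, 154, 147, 90, 67, 64, 80, 139, 153, 152, 154, 154, 153, 153, 156, 155, 155, 155, 153, 153, 154, 155, 154, 158]
42.5 [275. 158.] [153, 153, 154, 154, 154, 156, 154, 156, 154, 155, 156, 149, 93, 66, 66, 80, 143, 158, 159, 155, 158, 159, 159, 160, 160, 158, 161, 160, 159, 160, 161, 160, 160]
45.0 [275. 153.] [153, 157, 155, 154, 155, 154, 154, 156, 153, 154, 155, 148, 91, 67, 69, 82, 146, 158, 156, 158, 157, 158, 158, 157, 159, 158, 157, 158, 159, 158, 158, 159, 158]
47.5 [275. 149.] [160, 160, 160, 157, 159, 161, 160, 161, 159, 157, 192, 237, 148, 84, 80, 99, 170, 198, 200, 201, 200, 200, 216, 245, 245, 245, 245, 246, 245, 245, 245, 245, 245]
50.0 [275. 145.] [156, 155, 156, 157, 156, 158, 157, 158, 159, 156, 199, 244, 158, 88, 85, 120, 237, 245, 245, 245, 245, 245, 245, 245, 245, 245, 245, 245, 245, 244, 245, 244, 244]
52.5 [275. 140.] [15
[... 2534 characters left out ...]
 [246, 246, 246, 246, 246, 246, 246, 246, 245, 238, 240, 236, 116, 74, 73, 80, 139, 130, 133, 141, 148, 147, 151, 149, 148, 147, 155, 160, 159, 159, 159, 159, 157]
60.0 [408. 134.] [245, 246, 246, 245, 246, 245, 245, 246, 245, 245, 246, 238, 93, 72, 75, 78, 135, 129, 185, 230, 236, 237, 238, 237, 237, 223, 164, 156, 156, 157, 157, 162, 166]
62.5 [408. 128.] [245, 246, 246, 246, 245, 246, 246, 245, 245, 245, 245, 222, 98, 80, 74, 77, 138, 154, 150, 151, 168, 233, 236, 241, 242, 244, 242, 229, 229, 229, 232, 244, 245]
65.0 [409. 123.] [246, 246, 246, 246, 246, 246, 245, 246, 246, 246, 246, 203, 96, 85, 82, 99, 237, 246, 245, 245, 245, 245, 245, 245, 245, 245, 245, 245, 245, 244, 245, 244, 244]
```

The line reads about -98.5 mm and the pointer edge about -97 to -100 mm. The grip point's travel agrees at 64.9 mm. I'll let it settle briefly, then hand in.

Call:
{"api": "arm_command", "payload": {
  "series": [0,0,0,0,0,0,1,0,0,0,0,0,0,1,0,0,0,0,0,0,1,0,0,0,0,0,0,1,0,0,0,0,0,0,1,0,0,0,0,0,0,1]
}}

```text
time: 19.47
eef_pos: [0.4606, 0.178, 0.0294]
tcp_rot: [0.729, 0.685, 0.008, 0.006]
contact_force: [10.2, 0.5, -8.8]
opening: 0.115
finger_force: 58.9
```

```bash
python3 -c "
from h import *
a=cv2.imread('pics/sc10.png').astype(int);b=cam('scene','sc11')['color'].astype(int)
p=telemetry.get_state()['eef_pos'];print(p,np.abs(a-b).mean())
if abs(p[0]-.4607)<.0015: print(ctrl.sign_off())"
```

```text
[0.460602   0.17797878 0.0294064 ] 0.38160997732426305
the job is handed in; nothing more can be done
None
```

I set both cartons down on the stack, then pulled the tray out to the line (about 65 mm of travel, good to 1–2 mm), and handed the job in at about 19.5 s still holding the handle; I viewed 12 pictures, two over the limit of 10.

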